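# Unlock a spin-check stand and turn its rotor by fingertip

### The arm

A 6-joint arm with a two-finger parallel gripper is mounted at the origin on the work surface. World frame = base frame: x ahead of the robot, y to its left, z up, the work surface at z = 0. Lengths are in mm, angles in rad, forces in N, time in s.
With the tool pointing down it reaches from about 225 to 875 mm from the base axis. Payload 3.4 kg.
Tool frame: the origin (TCP) lies at the very end of the fingers, on their centre line; the grasp point (between the pads) lies 19 mm behind it; z points along the fingers, y is the line along which they close (so a half turn about z gives the same grasp; the last joint's range is limited). The gripper opens to 85 mm and grips with 20 to 120 N. Pads are 22 mm wide; open, the fingers measure 114 mm over their backs; the gripper's body (76 mm by 85 mm) begins 54 mm behind the grasp point. The pads swing forward as they close: fully open they stand 13 mm farther back than shut.
Start: joints at [-1.345, 0.276, 1.505, -0, 1.361, -0.121], TCP at [195.437, -540.802, 231.328] pointing down, gripper open.
Joint ranges: [-2.89, 2.89], [-0.75, 2.08], [0.22, 2.7], [-1.18, 4.32], [0.11, 2.71], [-2.7, 2.7]. Speed limits (rad/s): [2.57, 2.57, 3.14, 3.14, 3.14, 3.14].

### API

Orientations are given as a unit quaternion [w, x, y, z].
In Python, from plant import status, cams, ticket, models gives the robot as it stands.
- The arm moves only by the tool jog_arm, never from a script. Its arguments are lists of equal length, an entry for each row: "turn": the turn, a rotation vector about the world's x, y, z in degrees, a list of three; "slide": the shift along the world's x, y, z in m, a list of three; "gripper": the opening, from -1 (shut) to 1 (fully open). A call has 1 to 8 rows; each row shifts and turns the commanded pose from where the row before left it; what a row does not reach is not made up. A row lasts 1/10 s, in which the tool goes at most 50 mm and 8.59 degrees, less where a joint would pass 70% of its speed; a pose out of reach is approached as far as the arm can. A call with a gripper value outside its range is refused whole. The fingers move at their own pace and stop on an object; "newtons" is the grip in N (left out, the last holds). Time passes only in rows, so rows that do not move let the fingers close. It gives the time, the measured TCP pose, the force, the opening and the grip force at its end, in the units of the state.
- status.sense(): the state, without advancing time (a new reading comes with each control period).
- cams.snapshot(name): name is "side" or "top"; returns a dict with "color" (480x640x3 uint8, blue, green, red), "K" (3x3 intrinsics, pixels), "rvec" (rotation vector, rad) and "tvec" (3), from world to camera coordinates, as OpenCV has them. Camera axes: x right, y down, z forward; pixel columns grow to the right and rows downward; lengths in mm; the calibration is good to about 2 mm. A picture is of the moment at which its call begins. There is no depth.
- ticket.job_done(): hands the job in; it is judged then, once.
Trained networks look in a picture, given as the dict that the camera call returned (one of the last four; its "shot" number tells which), for a name from the list of things; names that differ only in an ending like _2 or _b are one class to them, and where a whole thing is asked for, a point or a joint stands for the part that bears it (a point fixed in the world has none). Each returns a list of dicts, best first, with "conf" (0 to 1); they miss things now and then, are a little off and sometimes report something else, mostly with a low value. They report only what shows in the picture. A call takes as long as a camera call.
- models.spot_in(picture, label): "point" ([row, column] in pixels, amid what is visible of it).
- models.masks_of(picture, label): "region" (480x640 bool, what is visible of it) and "point" ([row, column] in pixels, amid what is visible of it).
- models.spot_point(picture, label): "point" ([row, column] in pixels: a listed point, or the origin of a listed thing).
The state is a dict: "clock": time; "joint_positions": joint angles; "dq": joint speeds; "tau": joint torques, N m; "ee_pos": TCP position; "ee_rot": TCP orientation; "wrist_force": force on the tool from outside, world axes, zero at the start; "wrist_torque": the same for the moment, N m; "finger_gap": finger opening in mm; "finger_force": force on a finger pad.
Only numpy, scipy, OpenCV 4.12 (cv2) and the standard library are available. Lean on these libraries where they do the work, as an engineer would, in place of code of your own. Each camera call takes 0.05 s, during which the arm holds its last target. There are 200 camera calls.

### The job

Pull the locking pin out of the spin-check stand and stand it in the hole of the rest block. Then, with a light fingertip on the rotor's flat face, turn the rotor clockwise (seen from above) through at least one full turn to check that it runs freely; press gently, no more than about 10 N, because the sprung spindle bottoms and rubs under a hard push. Leave the other things on the bench where they are.

Things in the scene. Friction and masses are not known exactly. Their poses are not given: they have to be found in the camera images.
- stand: Spin-check stand, fixed to the bench: round dark steel base 170 mm across, 20 mm high, carrying a rotor on a sprung vertical spindle. Origin: centre of the base's underside, on the rotor's axis; its own +x points to the pin's socket. The spindle yields about 0.33 mm per N pressed (after 1 to 3 N of preload) and bottoms after 6 mm, near 20 N; over 15 N on stand or rotor is too much.
- rotor_axis (a point): Fixed point on the rotor's axis, 68 mm above the bench. The rotor is a smooth flat steel disc 124 mm across, 12 mm thick, with a central boss 28 mm across and 3 mm high, and one notch 13 mm wide, 12 mm deep in its rim. The height of its flat top face is NOT measured: it lies 0 to 24 mm above this point (68 to 92 mm above the bench), set at random: find it by touch.
- socket (a point): Mouth of the pin's socket, 44 mm above the bench: a steel block 22 x 26 mm on the stand's base, 57 mm from the axis, under the rotor's rim. Hole 9.5 mm square, 20 mm deep.
- rotor (a joint): Rotor angle in rad: 0 at the start (the pin in the rim notch locks it to about 0.06 either way), growing clockwise seen from above, counting on past 6.28 at a full turn. Bearing drag is steady, about 0.12 N m (3 N at 40 mm radius), with no coasting; a fingertip circling on the face and pressing 5 to 9 N drags it round, the rotor lagging by some slip.
- pin: Loose steel locking pin, 114 mm long, 50 g: a shank 8 mm in diameter and 76 mm long, then a cylindrical head 18 mm in diameter and 38 mm long on top. Origin: the centre of its foot; z points along the pin to the head. At the start it stands upright in the stand's socket, through the rotor's notch, its foot 24 mm above the bench, its head 100 to 138 mm above the bench.
- pin_head (a point): Centre of the pin's head, 95 mm above the pin's foot: where to grip it.
- rest: Fixed rest block: an aluminium block 56 x 56 mm, 36 mm high on a dark 76 mm square foot plate, with one upright hole in the middle of its top. Origin: centre of the underside.
- rest_hole (a point): Centre of the mouth of the rest block's hole, 36 mm above the bench. Hole 12 mm in diameter, chamfered 2 mm, 28 mm deep (floor 8 mm above the bench).
- sleeve0: Bystander: loose black plastic sleeve standing on end, 36 mm in diameter, 35 mm high. Origin: centre of its underside.
- sleeve1: Bystander: a second such sleeve.
- clamp: Bystander: small clamp fixture, an aluminium plate 60 x 100 mm with two posts and a bar on top, 52 mm high. Origin: centre of its underside.
- driver: Bystander: screwdriver lying flat. Origin: centre of its underside.

How it is judged:
By the outcome, as a careful person would: the job done as asked, in the order asked, and still so for the second after the job is handed in, with the robot touching nothing.
It also fails if it takes over 64 s, if anything falls off the work surface, if the arm or the gripper's body presses on something with over 40 N, if the wrist force passes 120 N, or if a joint passes its speed limit or range.

## Working session

There is one attempt and no reset: what is moved stays moved. The work goes in short steps, Python scripts to look and compute and a tool call to move; the robot and the scene stay as the last step left them, time stands still between calls to the robot, and variables do not carry over. Pictures are saved under pics/ and viewed, at most 10 in all, crops included, and the job is handed in when it is done.

Besides the shell and the picture viewer there is one more tool, called as name(argument=value, ...) on one line, values as JSON. jog_arm: Moves the arm, as the interface text tells. Its arguments: {"type":"object","properties":{"turn":{"type":"array","items":{"type":"array","items":{"type":"number"}}},"slide":{"type":"array","items":{"type":"array","items":{"type":"number"}}},"gripper":{"type":"array","items":{"type":"number"}},"newtons":{"type":"number"}},"required":["turn","slide","gripper"]}

```bash
mkdir -p pics; cat > h.py <<'E'
import numpy as np, cv2
from plant import status,cams,ticket,models
def P(s): 
    R=cv2.Rodrigues(np.array(s["rvec"],float))[0]; return R,np.array(s["tvec"],float).ravel(),np.array(s["K"],float)
def ray(s,rc):
    R,t,K=P(s); d=R.T@np.linalg.inv(K)@np.array([rc[1],rc[0],1.]); return -R.T@t,d
def onz(s,rc,z):
    c,d=ray(s,rc); return c+d*(z-c[2])/d[2]
def proj(s,p):
    return cv2.projectPoints(np.array([p],float),np.array(s["rvec"],float),np.array(s["tvec"],float),np.array(s["K"],float),None)[0].ravel()[::-1]
E
python3 - <<'E'
from h import *
Z=dict(stand=0,rotor_axis=68,socket=44,pin=24,pin_head=119,rest=0,rest_hole=36,sleeve0=0,sleeve1=0,clamp=0,driver=0)
for n in("side","top"):
    s=cams.snapshot(n); cv2.imwrite(f"pics/{n}0.png",s["color"]); print(n,"cam",ray(s,[240,320])[0].round())
    for k,z in Z.items():
        for d in models.spot_point(s,k)[:2]: print(k,round(d["conf"],2),np.round(d["point"],1),onz(s,d["point"],z).round(1))
st=status.sense();print(st)
E
```

```text
side cam [ 321. -865.  811.]
stand 0.92 [275.5 256.4] [498.5  93.1   0. ]
rotor_axis 0.9 [249.1 255.2] [503.   98.1  68. ]
pin_head 0.45 [212.5 256.7] [525.9 157.1 119. ]
rest_hole 0.96 [316.9 320.8] [ 575.5 -112.3   36. ]
sleeve0 0.88 [315.4 400.2] [ 737.7 -128.8    0. ]
sleeve0 0.53 [245.8 350.8] [731.4 119.5   0. ]
sleeve1 0.88 [315.4 400.2] [ 737.7 -128.8    0. ]
sleeve1 0.53 [245.8 350.8] [731.4 119.5   0. ]
clamp 0.68 [211.3 239.5] [521.6 353.8   0. ]
driver 0.62 [452.6 394.2] [ 593.9 -404.1    0. ]
top cam [ 429.   -0. 1184.]
stand 0.88 [286.8 266.8] [498.4  95.4   0. ]
rotor_axis 0.79 [285.2 262. ] [497.9 100.1  68. ]
socket 0.9 [273.  240.7] [526.4 148.7  44. ]
socket 0.55 [265.8 232.9] [542.2 165.9  44. ]
pin 0.49 [275.5 243.3] [522.5 145.5  24. ]
pin_head 0.46 [266.6 236.6] [533.1 147.4 119. ]
rest 0.75 [257.9 359.4] [ 562.1 -115.2    0. ]
rest_hole 0.85 [254.2 363.2] [ 566.2 -120.4   36. ]
rest_hole 0.65 [275.3 242.1] [522.  146.6  36. ]
sleeve0 0.56 [189.  255.1] [725.  123.7   0. ]
sleeve0 0.51 [181.1 363.4] [ 742.5 -128.7    0. ]
sleeve1 0.56 [189.  255.1] [725.  123.7
[... 205 characters left out ...]
ock': 1.2, 'joint_positions': array([-1.34500304e+00,  2.75894515e-01,  1.50490257e+00,  1.09493744e-05,
        1.36068064e+00, -1.21008494e-01]), 'dq': array([ 0.00058184, -0.00026551,  0.00108599,  0.00047349, -0.00171114,
        0.00088569]), 'tau': array([-9.18405021e-04, -4.16660285e+01, -2.46098721e+01, -3.19274195e-04,
        3.02581520e-04, -3.50103647e-06]), 'ee_pos': array([ 195.44046281, -540.80704794,  231.33011904]), 'ee_rot': array([5.71065779e-05, 9.85003893e-01, 1.72532107e-01, 8.35639514e-06]), 'wrist_force': array([ 1.25480803, -0.92131768,  0.33098521]), 'wrist_torque': array([-0.0116349 ,  0.01980624,  0.01981832]), 'finger_force': 0.0, 'finger_gap': 85.20092397298322}
```

```bash
python3 - <<'E'
import cv2,numpy as np
a=cv2.imread("pics/top0.png")[215:345,190:400]; b=cv2.imread("pics/side0.png")[190:350,180:360]
a=cv2.resize(a,(630,390),interpolation=cv2.INTER_CUBIC)
cv2.imwrite("pics/ta.png",a); cv2.imwrite("pics/sb.png",cv2.resize(b,None,fx=3.5,fy=3.5,interpolation=cv2.INTER_CUBIC))
E
```

```text
(no output)
```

View pics/ta.png

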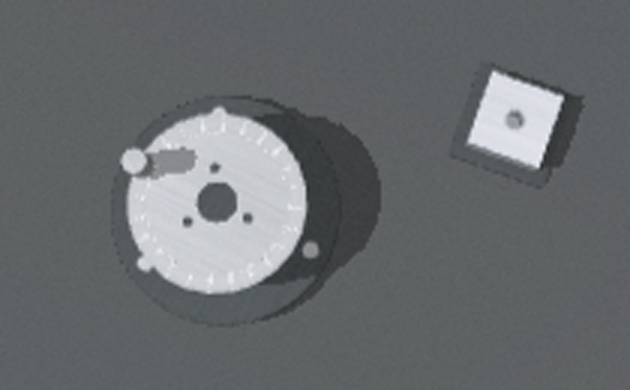

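View pics/sb.png

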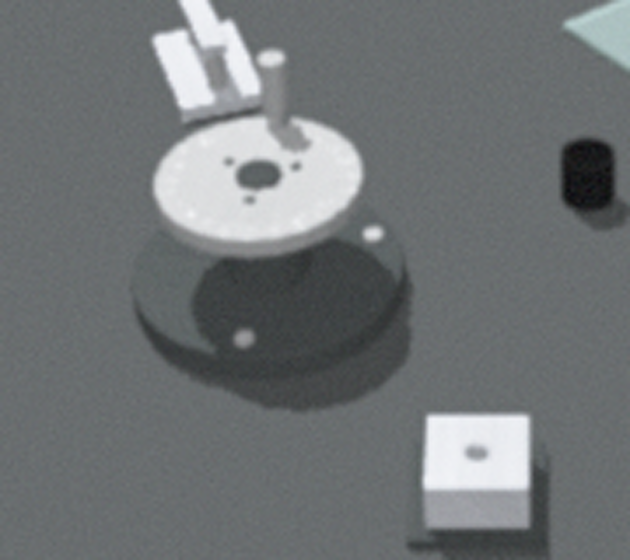

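The top crop shows the pin head at about (row 268.7, col 234.7), the boss at (282, 262) and the rest hole at (254.7, 361.7). In the side crop they are at (206.6, 257.4), (239.9, 253.8) and (319.1, 316). I'll triangulate from both views.

```bash
python3 - <<'E'
from h import *
s={n:cams.snapshot(n) for n in("side","top")}
def tri(a,b):
    A=np.zeros((3,3));v=np.zeros(3)
    for n,p in(("top",a),("side",b)):
        c,d=ray(s[n],p);d/=np.linalg.norm(d);M=np.eye(3)-np.outer(d,d);A+=M;v+=M@c
    return np.linalg.solve(A,v)
for k,a,b,z in(("pintop",(268.7,234.7),(206.6,257.4),138),("hole",(254.7,361.7),(319.1,316),36),("boss",(282.3,262.3),(239.9,253.8),86)):
    print(k,tri(a,b).round(1),"top@z",onz(s["top"],a,z).round(1),"side@z",onz(s["side"],b,z).round(1))
# rim fit of the bright disc, top
g=cv2.cvtColor(s["top"]["color"],cv2.COLOR_BGR2GRAY)
for n in s:
    for lab in("rotor","pin","rest","stand","sleeve0"):
        for m in models.masks_of(s[n],lab)[:2]:
            r=m["region"];c=cv2.findContours(r.astype(np.uint8),0,1)[0];c=max(c,key=len)
            print(n,lab,round(m["conf"],2),r.sum(),np.round(m["point"],1),[np.round(x,1) for x in cv2.fitEllipse(c)])
E
```

```text
pintop [526.9 148.3 139.4] top@z [527.  148.5 138. ] side@z [527.3 150.4 138. ]
hole [ 564.6 -116.7   38.1] top@z [ 565.1 -117.    36. ] side@z [ 565.  -114.7   36. ]
boss [502.2  97.3  93.2] top@z [502.9  97.9  86. ] side@z [503.8 107.   86. ]
side rotor 0.77 1937 [244.  254.4] [array([253.4, 243.3]), array([39.2, 60.7]), np.float64(84.0)]
side pin 0.43 132 [214.2 258.9] [array([257.2, 213.5]), array([ 7.4, 20.7]), np.float64(172.9)]
side rest 0.86 1462 [326.  314.8] [array([316.1, 328.4]), array([42.4, 44.3]), np.float64(77.9)]
side rest 0.17 1413 [456.6 371.8] [array([366.8, 457.5]), array([ 17.4, 137.4]), np.float64(62.9)]
side stand 0.68 4489 [265.8 256.2] [array([255.2, 262.2]), array([75. , 75.7]), np.float64(164.4)]
side stand 0.5 1372 [325.9 315.3] [array([316. , 328.9]), array([41.3, 42.8]), np.float64(78.6)]
side sleeve0 0.69 289 [240.1 349.8] [array([347.3, 239.6]), array([15.8, 21.4]), np.float64(3.0)]
top rotor 0.74 2727 [281.6 263.8] [array([262.2, 282.7]), array([56.7, 59.5]), np.float64(15.6)]
top rotor 0.69 270 [178.7 365.8] [array([364.8, 180.2]), array([16.2, 19.3]), np.float64(29.1)]
top rest 0.67 1089 [258.  358.8] [array([361. , 256.1]), array([37.3, 37.7]), np.float64(178.2)]
top rest 0.42 4450 [286.  266.1] [array([265.6, 285.3]), array([72.1, 77. ]), np.float64(32.4)]
top stand 0.75 4485 [285.7 268.5] [array([265.5, 285.4]), array([72.6, 77. ]), np.float64(34.1)]
top stand 0.46 88 [270.4 236.4] [array([235.4, 269.2]), array([ 8.8, 10.9]), np.float64(125.7)]
top sleeve0 0.72 247 [187.7 255. ] [array([256.2, 187.6]), array([15.4, 18.4]), np.float64(148.4)]
top sleeve0 0.56 243 [180.5 364.4] [array([365., 180.]), array([15.1, 18.5]), np.float64(24.9)]
```

jog_arm(turn=[[0,0,0],[0,0,0],[0,0,0],[0,0,0],[0,0,0],[0,0,0],[0,0,0],[0,0,0]], slide=[[0.01,0.02,0],[0.02,0.042,0],[0.02,0.042,0],[0.02,0.042,0],[0.02,0.042,0],[0.02,0.042,0],[0.02,0.042,0],[0.02,0.042,0]], gripper=[1,1,1,1,1,1,1,1])

```text
clock: 2.6
ee_pos: [345.9, -225.1, 231.6]
ee_rot: [0.0, 0.985, 0.172, 0.0]
wrist_force: [1.2, 0.1, 0.3]
finger_gap: 85.4
finger_force: 0.0
```

jog_arm(turn=[[0,0,0],[0,0,0],[0,0,0],[0,0,0],[0,0,0],[0,0,0],[0,0,0],[0,0,0]], slide=[[0.02,0.042,0],[0.02,0.042,0],[0.02,0.042,0],[0.02,0.042,0],[0.02,0.042,0],[0.02,0.042,0],[0.02,0.042,0],[0.02,0.042,0]], gripper=[1,1,1,1,1,1,1,1])

```text
clock: 3.4
ee_pos: [506.0, 111.2, 231.5]
ee_rot: [0.0, 0.985, 0.173, 0.0]
wrist_force: [1.0, -0.2, -0.1]
finger_gap: 85.5
finger_force: 0.0
```

jog_arm(turn=[[0,0,0],[0,0,0],[0,0,0],[0,0,0],[0,0,0],[0,0,0],[0,0,0]], slide=[[0.0215,0.0385,0],[0,0,-0.025],[0,0,-0.035],[0,0,-0.035],[0,0,-0.02],[0,0,-0.008],[0,0,0]], gripper=[1,1,1,1,1,1,1])

```text
clock: 4.1
ee_pos: [526.5, 147.6, 107.5]
ee_rot: [0.0, 0.985, 0.173, -0.001]
wrist_force: [0.5, -0.2, -0.1]
finger_gap: 85.3
finger_force: 0.0
```

```bash
python3 - <<'E'
from h import *
a=[cv2.resize(s["color"][r:r+110,c:c+130],(390,330),interpolation=cv2.INTER_CUBIC) for s,r,c in((cams.snapshot("side"),170,190),(cams.snapshot("top"),220,180))]
cv2.imwrite("pics/g1.png",np.hstack(a)); print(status.sense()["ee_pos"])
E
```

```text
[527.94136342 147.8061269  109.38350714]
```

View pics/g1.png

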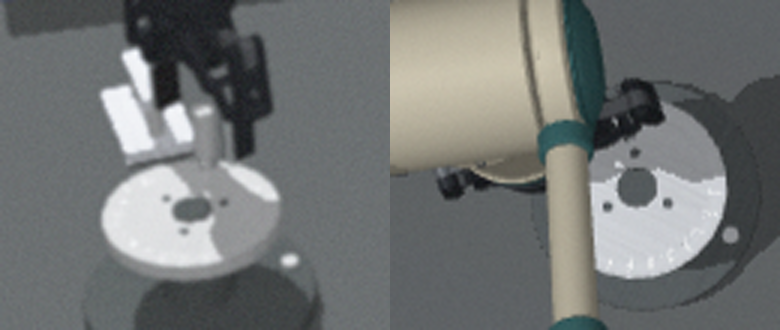

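The pin head sits between the open fingers, at side crop (207,130). I'll lower slightly and close gently.

jog_arm(turn=[[0,0,0],[0,0,0],[0,0,0],[0,0,0],[0,0,0],[0,0,0],[0,0,0],[0,0,0]], slide=[[0,0.001,-0.004],[0,0,0],[0,0,0],[0,0,0],[0,0,0],[0,0,0],[0,0,0],[0,0,0]], gripper=[-0.4,-0.4,-0.4,-0.4,-0.45,-0.5,-0.55,-0.6], newtons=30)

```text
clock: 5.0
ee_pos: [527.0, 148.9, 104.4]
ee_rot: [-0.0, 0.985, 0.172, 0.0]
wrist_force: [-1.1, 0.7, 0.1]
finger_gap: 17.4
finger_force: 17.2
```

jog_arm(turn=[[0,0,0],[0,0,0],[0,0,0]], slide=[[0,0,0],[0,0,0],[0,0,0]], gripper=[-1,-1,-1], newtons=40)

```text
clock: 5.3
ee_pos: [526.9, 148.9, 104.4]
ee_rot: [-0.0, 0.985, 0.173, 0.0]
wrist_force: [-0.7, 1.3, 2.5]
finger_gap: 16.8
finger_force: 38.9
```

Well centred with small forces, so I'll lift straight up.

jog_arm(turn=[[0,0,0],[0,0,0],[0,0,0],[0,0,0],[0,0,0],[0,0,0],[0,0,0],[0,0,0]], slide=[[0,0,0.003],[0,0,0.006],[0,0,0.01],[0,0,0.015],[0,0,0.018],[0,0,0.02],[0,0,0.02],[0,0,0.02]], gripper=[-1,-1,-1,-1,-1,-1,-1,-1])

```text
clock: 6.1
ee_pos: [526.9, 148.4, 218.0]
ee_rot: [0.0, 0.985, 0.173, 0.0]
wrist_force: [1.6, -0.2, -0.8]
finger_gap: 17.1
finger_force: 39.0
```

jog_arm(turn=[[0,0,0],[0,0,0],[0,0,0],[0,0,0],[0,0,0],[0,0,0],[0,0,0],[0,0,0]], slide=[[0.004,-0.025,0],[0.006,-0.045,0],[0.006,-0.045,-0.01],[0.007,-0.045,-0.02],[0.006,-0.045,-0.02],[0.006,-0.04,-0.01],[0.003,-0.0195,0],[0,0,0]], gripper=[-1,-1,-1,-1,-1,-1,-1,-1])

```text
clock: 6.9
ee_pos: [565.3, -119.2, 156.5]
ee_rot: [0.001, 0.985, 0.171, -0.0]
wrist_force: [0.3, -0.2, -0.4]
finger_gap: 16.9
finger_force: 39.1
```

```bash
python3 - <<'E'
from h import *
S=[cams.snapshot("side"),cams.snapshot("top")]
print(status.sense()["ee_pos"].round(1),status.sense()["wrist_force"])
for s in S:
  for k in("pin","pin_head","rest_hole"):
    for d in models.spot_point(s,k)[:1]: print(k,round(d["conf"],2),np.round(d["point"],1))
for p in((564.8,-116.3,36),(565,-116.3,78),(565,-116.3,110)): print(proj(S[0],p).round(1))
a=[cv2.resize(s["color"][r:r+110,c:c+90],(450,550),interpolation=cv2.INTER_CUBIC) for s,r,c in((S[0],250,275),)]
a.append(cv2.resize(S[1]["color"][200:310,310:380],(350,550),interpolation=cv2.INTER_CUBIC))
cv2.imwrite("pics/g2.png",np.hstack(a))
E
```

```text
[ 564.9 -116.   156.8] [-0.30398316 -0.72852312 -0.23520688]
pin 0.58 [303.3 317.9]
pin_head 0.57 [262.3 317. ]
rest_hole 0.8 [319.1 316.8]
rest_hole 0.83 [250.5 361.7]
[319.7 316.2]
[303.4 315.8]
[290.5 315.5]
```

View pics/g2.png

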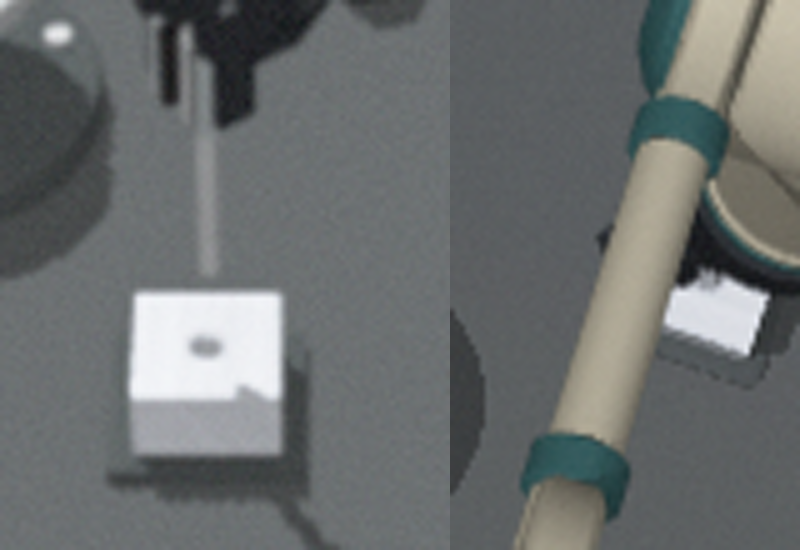

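The pin hangs nearly vertical over the hole. The foot is at side pixel about (304, 316.6) and the hole at (319, 316). I'll refine this with sub-pixel centroids.

```bash
python3 - <<'E'
from h import *
S=[cams.snapshot("side") for _ in range(4)];s=S[0]
g=np.mean([cv2.cvtColor(x["color"],cv2.COLOR_BGR2GRAY) for x in S],0)
for r in range(270,309,4):
    row=g[r,308:326]; b=np.median(row); w=np.clip(row-b-8,0,None); print(r,(w*np.arange(308,326)).sum()/max(w.sum(),1e-6), row.round().astype(int) if r>298 else "")
w=np.clip(200-g[314:325,309:324],0,None); rr,cc=np.mgrid[314:325,309:324]; print("hole",(w*rr).sum()/w.sum(),(w*cc).sum()/w.sum())
print(status.sense()["ee_pos"]); e=status.sense()["ee_pos"]
for z in(76,100,120): print(z,proj(s,(e[0],e[1],z)).round(2))
print(proj(s,(e[0],e[1],36)))
E
```

```text
270 312.21158129175944 
274 314.6355140186916 
278 314.5625 
282 314.54 
286 314.6476868327402 
290 314.7942857142857 
294 315.0773480662983 
298 315.1597096188748 
302 315.21702127659574 [110 111 112 111 113 118 134 142 138 124 114 111 111 111 110 112 112 109]
306 0.0 [110 109 111 110 110 111 111 111 109 110 110 111 111 108 109 110 110 108]
hole 319.00216919739694 315.63383947939263
[ 564.93310309 -115.36949712  156.43997418]
76 [303.9  315.66]
100 [294.31 315.39]
120 [286.11 315.16]
[319.3301948 316.101512 ]
```

jog_arm(turn=[[0,0,0],[0,0,0],[0,0,0],[0,0,0],[0,0,0],[0,0,0],[0,0,0],[0,0,0]], slide=[[0,-0.0008,-0.015],[0,0,-0.012],[0,0,-0.006],[0,0,-0.004],[0,0,-0.003],[0,0,-0.003],[0,0,-0.003],[0,0,0]], gripper=[-1,-1,-1,-1,-1,-1,-1,-1])

```text
clock: 8.3
ee_pos: [564.8, -116.6, 110.1]
ee_rot: [-0.0, 0.985, 0.173, -0.0]
wrist_force: [-0.8, -0.2, -0.9]
finger_gap: 16.7
finger_force: 39.1
```

Inside the hole with no lateral force, so I'll continue down.

jog_arm(turn=[[0,0,0],[0,0,0],[0,0,0],[0,0,0],[0,0,0],[0,0,0]], slide=[[0,0,-0.005],[0,0,-0.005],[0,0,-0.005],[0,0,-0.003],[0,0,-0.001],[0,0,0]], gripper=[-1,-1,-1,-1,-1,-1])

```text
clock: 8.9
ee_pos: [564.8, -116.6, 91.1]
ee_rot: [-0.0, 0.985, 0.173, -0.0]
wrist_force: [-0.8, 0.1, -0.7]
finger_gap: 16.9
finger_force: 39.1
```

jog_arm(turn=[[0,0,0],[0,0,0],[0,0,0],[0,0,0]], slide=[[0,0,-0.001],[0,0,-0.001],[0,0,-0.0005],[0,0,0]], gripper=[-1,-1,-1,-1])

```text
clock: 9.3
ee_pos: [564.9, -116.6, 88.8]
ee_rot: [0.0, 0.985, 0.173, -0.0]
wrist_force: [0.4, 0.9, -0.4]
finger_gap: 17.0
finger_force: 39.1
```

jog_arm(turn=[[0,0,0],[0,0,0],[0,0,0],[0,0,0],[0,0,0],[0,0,0]], slide=[[0,0,0],[0,0,0],[0,0,0],[0,0,0],[0,0,0],[0,0,0]], gripper=[-0.5,-0.4,-0.2,0.2,0.4,0.6])

```text
clock: 9.9
ee_pos: [565.0, -116.6, 88.9]
ee_rot: [0.0, 0.985, 0.173, 0.0]
wrist_force: [-0.5, 0.5, 0.9]
finger_gap: 68.2
finger_force: 0.0
```

jog_arm(turn=[[0,0,0],[0,0,0],[0,0,0],[0,0,0],[0,0,0],[0,0,0]], slide=[[0,0,0.01],[0,0,0.03],[0,0,0.04],[0,0,0.03],[0,0.04,0],[0,0.04,0]], gripper=[0.6,0.6,0.6,0.6,-1,-1])

```text
clock: 10.5
ee_pos: [566.0, -36.8, 201.3]
ee_rot: [0.001, 0.985, 0.171, 0.002]
wrist_force: [-0.3, 1.1, -0.8]
finger_gap: 40.2
finger_force: 0.0
```

```bash
python3 - <<'E'
from h import *
s=cams.snapshot("side")
print(status.sense()["ee_pos"].round(1),status.sense()["wrist_force"])
for k in("pin","pin_head","rest_hole"):
    for d in models.spot_point(s,k)[:1]: print(k,round(d["conf"],2),np.round(d["point"],1))
for z in(8,36,103,122): print(z,proj(s,(565,-116.5,z)).round(1))
cv2.imwrite("pics/g3.png",cv2.resize(s["color"][240:350,240:390],(600,440),interpolation=cv2.INTER_CUBIC))
E
```

```text
[564.6 -29.5 200.6] [-0.84074684  4.15412224 -0.23706775]
pin 0.61 [328.2 316.9]
pin_head 0.81 [291.6 319.6]
rest_hole 0.64 [317.1 316. ]
8 [330.1 316.6]
36 [319.7 316.3]
103 [293.5 315.6]
122 [285.7 315.4]
```

View pics/g3.png

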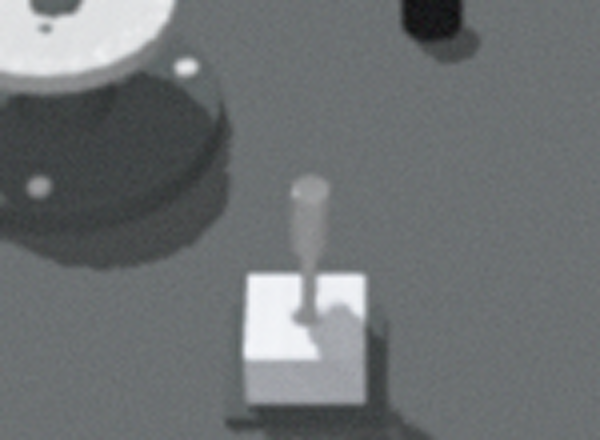

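The pin stands in the rest hole (head around crop (310,185)) with only a slight clearance lean. Next I move above the rotor with the fingers shut.

jog_arm(turn=[[0,0,0],[0,0,0],[0,0,0],[0,0,0],[0,0,0],[0,0,0],[0,0,0],[0,0,0]], slide=[[-0.008,0.012,0],[-0.016,0.024,0],[-0.017,0.025,-0.01],[-0.013,0.022,-0.02],[-0.0085,0.013,-0.03],[0,0,-0.02],[0,0,-0.01],[0,0,0]], gripper=[-1,-1,-1,-1,-1,-1,-1,-1])

```text
clock: 11.5
ee_pos: [501.5, 59.0, 107.8]
ee_rot: [-0.0, 0.985, 0.172, -0.001]
wrist_force: [-0.2, -0.0, 0.4]
finger_gap: 0.5
finger_force: 0.0
```

jog_arm(turn=[[0,0,0],[0,0,0],[0,0,0]], slide=[[0,0,-0.007],[0,0,0],[0,0,0]], gripper=[-1,-1,-1])

```text
clock: 11.8
ee_pos: [503.0, 59.1, 102.4]
ee_rot: [0.0, 0.985, 0.172, 0.001]
wrist_force: [-0.1, -0.0, 0.4]
finger_gap: -0.1
finger_force: 0.0
```

jog_arm(turn=[[0,0,0],[0,0,0],[0,0,0],[0,0,0],[0,0,0]], slide=[[0,0,-0.004],[0,0,-0.003],[0,0,-0.002],[0,0,-0.001],[0,0,0]], gripper=[-1,-1,-1,-1,-1])

```text
clock: 12.3
ee_pos: [502.3, 59.4, 91.6]
ee_rot: [0.0, 0.985, 0.173, -0.0]
wrist_force: [-0.7, 0.3, -0.1]
finger_gap: 0.2
finger_force: 0.0
```

jog_arm(turn=[[0,0,0],[0,0,0],[0,0,0]], slide=[[0,0,-0.001],[0,0,-0.0005],[0,0,0]], gripper=[-1,-1,-1])

```text
clock: 12.6
ee_pos: [502.4, 59.4, 90.3]
ee_rot: [0.0, 0.985, 0.173, -0.0]
wrist_force: [-0.7, 1.2, 0.3]
finger_gap: -0.1
finger_force: 0.0
```

jog_arm(turn=[[0,0,0],[0,0,0],[0,0,0]], slide=[[0,0,-0.001],[0,0,-0.0005],[0,0,0]], gripper=[-1,-1,-1])

```text
clock: 12.9
ee_pos: [502.6, 59.3, 89.1]
ee_rot: [0.0, 0.985, 0.173, 0.0]
wrist_force: [-0.3, 0.6, 3.9]
finger_gap: -0.5
finger_force: 1.5
```

jog_arm(turn=[[0,0,0],[0,0,0],[0,0,0]], slide=[[0,0,-0.0006],[0,0,-0.0004],[0,0,0]], gripper=[-1,-1,-1])

```text
clock: 13.2
ee_pos: [502.6, 59.3, 88.2]
ee_rot: [0.0, 0.985, 0.173, 0.0]
wrist_force: [-1.1, -1.6, 5.1]
finger_gap: 0.2
finger_force: 2.7
```

jog_arm(turn=[[0,0,0],[0,0,0],[0,0,0],[0,0,0]], slide=[[-0.0066,0.0006,-0.0002],[-0.0064,0.0017,0],[-0.006,0.0028,0],[-0.0054,0.0038,0]], gripper=[-1,-1,-1,-1])

```text
clock: 13.6
ee_pos: [478.5, 68.1, 88.2]
ee_rot: [0.001, 0.985, 0.173, 0.001]
wrist_force: [2.2, -2.6, 5.3]
finger_gap: -0.2
finger_force: 2.7
```

```bash
python3 - <<'E'
from h import *
S=[cams.snapshot("side"),cams.snapshot("top")]
e=status.sense();print(e["ee_pos"].round(1),e["wrist_force"].round(1))
a=[cv2.resize(s["color"][r:r+90,c:c+95],(380,360),interpolation=cv2.INTER_CUBIC) for s,r,c in((S[0],200,208),(S[1],240,215))]
cv2.imwrite("pics/r1.png",np.hstack(a))
E
```

```text
[477.4  68.8  88. ] [ 1.5 -1.2  5.4]
```

View pics/r1.png

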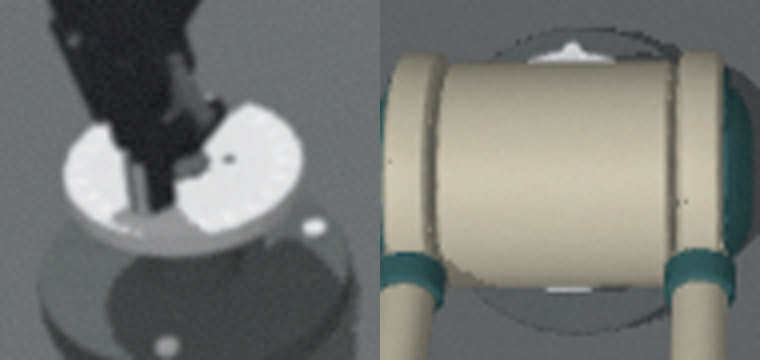

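Tangential drag is about 3 N at a 5 N press, and the fingertip shows on the face at side crop (150,210). I'll press slightly more and continue, tracking the rotor in side views.

jog_arm(turn=[[0,0,0],[0,0,0],[0,0,0],[0,0,0],[0,0,0],[0,0,0],[0,0,0],[0,0,0]], slide=[[-0.0047,0.0047,-0.0004],[-0.0038,0.0054,0],[-0.0028,0.006,0],[-0.0017,0.0064,0],[-0.0006,0.0066,0],[0.0006,0.0066,0],[0.0017,0.0064,0],[0.0028,0.006,0]], gripper=[-1,-1,-1,-1,-1,-1,-1,-1])

```text
clock: 14.5
ee_pos: [466.9, 115.8, 87.2]
ee_rot: [0.001, 0.985, 0.173, -0.002]
wrist_force: [-1.9, -3.7, 7.8]
finger_gap: 0.2
finger_force: 4.0
```

```bash
cat > t.py <<'E'
from h import *
import sys
# side view unwarped onto the face plane (z=89), 2.5 px/mm, x up, y left as in the top view
s=cams.snapshot("side"); i=sys.argv[1]; C=(502.5,97.5)
q=[(-70,-70),(70,-70),(70,70),(-70,70)]
src=np.float32([proj(s,(C[0]+x,C[1]+y,89))[::-1] for x,y in q]); dst=np.float32([[175-2.5*y,175-2.5*x] for x,y in q])
u=cv2.warpPerspective(s["color"],cv2.getPerspectiveTransform(src,dst),(350,350),flags=cv2.INTER_CUBIC)
cv2.imwrite(f"pics/u{i}.png",u); e=status.sense();print(e["ee_pos"].round(1),e["wrist_force"].round(1),e["clock"])
E
python3 t.py 1
```

```text
[467.5 116.8  87.2] [-1.4 -2.   8.4] 14.55
```

jog_arm(turn=[[0,0,0],[0,0,0],[0,0,0],[0,0,0],[0,0,0],[0,0,0],[0,0,0],[0,0,0]], slide=[[0.0038,0.0054,0.0002],[0.0047,0.0047,0],[0.0054,0.0038,0],[0.006,0.0028,0],[0.0064,0.0017,0],[0.0066,0.0006,0],[0.0066,-0.0006,0],[0.0064,-0.0017,0]], gripper=[-1,-1,-1,-1,-1,-1,-1,-1])

```text
clock: 15.35
ee_pos: [511.4, 134.0, 87.1]
ee_rot: [-0.001, 0.985, 0.172, -0.004]
wrist_force: [-3.4, 1.8, 8.9]
finger_gap: -0.1
finger_force: 4.2
```

```bash
python3 t.py 2; python3 -c "
import cv2,numpy as np
cv2.imwrite('pics/uu.png',np.hstack([cv2.imread('pics/u%d.png'%i) for i in(1,2)]))"
```

```text
[513.1 133.7  87.2] [-2.3  1.1  8. ] 15.4
```

View pics/uu.png

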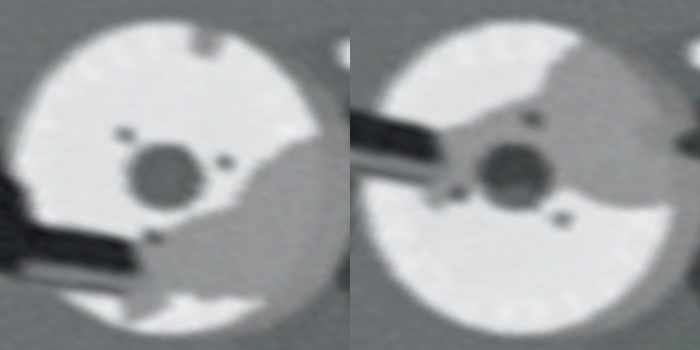

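The notch appears at about -16° in view 1, so the rotor turned 81° for 120° of finger travel. The boss holes show another 60° by view 2. That is about 142° in total, with slip of about 0.27. I'll keep circling.

jog_arm(turn=[[0,0,0],[0,0,0],[0,0,0],[0,0,0],[0,0,0],[0,0,0],[0,0,0],[0,0,0]], slide=[[0.006,-0.0028,0.0002],[0.0054,-0.0038,0],[0.0047,-0.0047,0],[0.0038,-0.0054,0],[0.0028,-0.006,0],[0.0017,-0.0064,0],[0.0006,-0.0066,0],[-0.0006,-0.0066,0]], gripper=[-1,-1,-1,-1,-1,-1,-1,-1])

```text
clock: 16.2
ee_pos: [538.3, 92.6, 87.7]
ee_rot: [-0.002, 0.985, 0.172, -0.001]
wrist_force: [0.2, 4.6, 7.3]
finger_gap: 0.2
finger_force: 3.2
```

```bash
python3 t.py 3
```

```text
[538.1  91.5  87.7] [0.2 2.4 6.6] 16.25
```

jog_arm(turn=[[0,0,0],[0,0,0],[0,0,0],[0,0,0],[0,0,0],[0,0,0],[0,0,0],[0,0,0]], slide=[[-0.0017,-0.0064,0],[-0.0028,-0.006,0],[-0.0038,-0.0054,0],[-0.0047,-0.0047,0],[-0.0054,-0.0038,0],[-0.006,-0.0028,0],[-0.0064,-0.0017,0],[-0.0066,-0.0006,0]], gripper=[-1,-1,-1,-1,-1,-1,-1,-1])

```text
clock: 17.05
ee_pos: [503.2, 60.0, 88.2]
ee_rot: [-0.0, 0.985, 0.172, 0.002]
wrist_force: [3.5, -0.2, 5.2]
finger_gap: 0.3
finger_force: 2.6
```

```bash
python3 t.py 4
```

```text
[501.5  59.9  88.1] [ 2.2 -1.2  5.2] 17.1
```

jog_arm(turn=[[0,0,0],[0,0,0],[0,0,0],[0,0,0],[0,0,0],[0,0,0],[0,0,0],[0,0,0]], slide=[[-0.0066,0.0006,-0.0004],[-0.0064,0.0017,0],[-0.006,0.0028,0],[-0.0054,0.0038,0],[-0.0047,0.0047,0],[-0.0038,0.0054,0],[-0.0028,0.006,0],[-0.0017,0.0064,0]], gripper=[-1,-1,-1,-1,-1,-1,-1,-1])

```text
clock: 17.9
ee_pos: [464.1, 90.2, 87.6]
ee_rot: [0.001, 0.985, 0.173, -0.0]
wrist_force: [0.2, -3.6, 6.9]
finger_gap: 0.1
finger_force: 3.4
```

```bash
python3 t.py 5
```

```text
[463.8  91.2  87.5] [ 0.6 -1.4  7.5] 17.95
```

jog_arm(turn=[[0,0,0],[0,0,0],[0,0,0],[0,0,0],[0,0,0],[0,0,0],[0,0,0],[0,0,0]], slide=[[-0.0006,0.0066,0.0002],[0.0006,0.0066,0],[0.0017,0.0064,0],[0.0028,0.006,0],[0.0038,0.0054,0],[0.0047,0.0047,0],[0.0054,0.0038,0],[0.006,0.0028,0]], gripper=[-1,-1,-1,-1,-1,-1,-1,-1])

```text
clock: 18.75
ee_pos: [485.3, 133.1, 87.0]
ee_rot: [-0.0, 0.985, 0.173, -0.004]
wrist_force: [-3.2, -1.8, 8.9]
finger_gap: -0.3
finger_force: 4.2
```

```bash
python3 t.py 6; python3 -c "
import cv2,numpy as np
cv2.imwrite('pics/uv.png',cv2.resize(np.vstack([np.hstack([cv2.imread('pics/u%d.png'%i) for i in j]) for j in((3,4),(5,6))]),(600,600)))"
```

```text
[486.8 133.6  87.1] [-2.7  0.6  7.9] 18.8
```

View pics/uv.png

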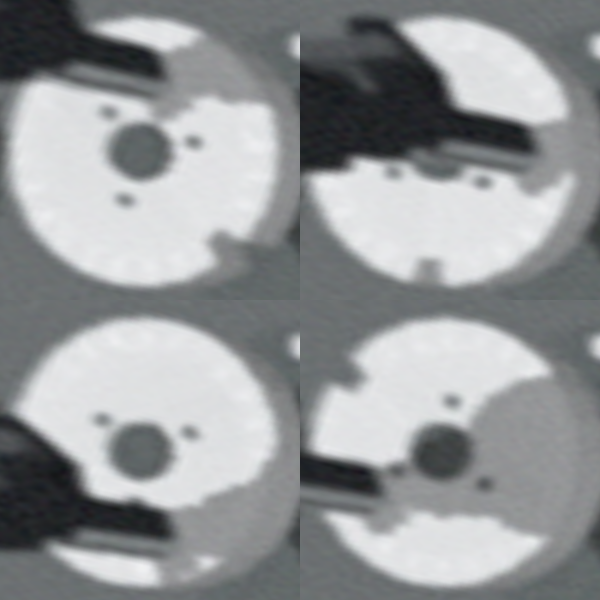

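The notch tracks monotonically: 139°, 185°, then 312° cw-from-up, against 295° at the start. That is about 376° turned so far. I'll add one more stretch for margin, then lift away.

jog_arm(turn=[[0,0,0],[0,0,0],[0,0,0],[0,0,0],[0,0,0],[0,0,0],[0,0,0],[0,0,0]], slide=[[0.0064,0.0017,0.0002],[0.0066,0.0006,0],[0.0066,-0.0006,0],[0.0064,-0.0017,0],[0.006,-0.0028,0],[0.0054,-0.0038,0],[0.0047,-0.0047,0],[0.0038,-0.0054,0]], gripper=[-1,-1,-1,-1,-1,-1,-1,-1])

```text
clock: 19.6
ee_pos: [532.4, 118.1, 87.5]
ee_rot: [-0.002, 0.985, 0.172, -0.002]
wrist_force: [-1.8, 3.5, 7.2]
finger_gap: -0.0
finger_force: 3.7
```

jog_arm(turn=[[0,0,0],[0,0,0],[0,0,0],[0,0,0],[0,0,0],[0,0,0],[0,0,0],[0,0,0]], slide=[[0,0,0.003],[0,0,0.015],[0,0,0.03],[0,0,0.04],[-0.02,0,0.04],[-0.04,0,0.02],[-0.02,0,0],[0,0,0]], gripper=[-1,-1,-1,-1,-1,-1,-1,-1])

```text
clock: 20.4
ee_pos: [450.9, 116.6, 235.5]
ee_rot: [-0.0, 0.985, 0.173, -0.002]
wrist_force: [0.1, 0.7, 0.1]
finger_gap: -0.1
finger_force: 0.0
```

```bash
python3 t.py 7; python3 -c "
from h import *
s=cams.snapshot('side');a=cv2.resize(s['color'][180:360,180:370],(380,360));u=cv2.imread('pics/u7.png')
cv2.imwrite('pics/fin.png',np.hstack([a[:350],u]))"
```

```text
[453.  116.6 235.1] [ 0.2 -0.5  0.4] 20.45
```

View pics/fin.png

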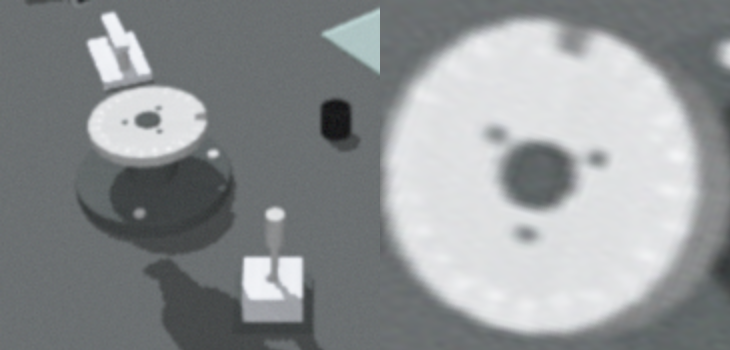

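The final notch is at about 15° cw-from-up, so the rotor turned about 439° in all. The pin stands in the rest block and the arm is clear, so I'm handing in.

```bash
python3 -c "
from h import *
print(ticket.job_done())"
```

```text
the job is handed in; nothing more can be done
None
```

The job is handed in, with no verdict returned: the pin stands in the rest block's hole, the rotor was turned clockwise about 1.2 turns with readings of at most 8.9 N, nothing else on the bench was moved, and the arm finished clear at about 20 s.

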